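# Show a spool to the inspection camera by way of the sprung mirror

### The arm

A 6-joint arm with a two-finger parallel gripper is mounted at the origin on a cart in front of the work surface, level with it; the furniture and walls round the work are solid. World frame = base frame: x ahead of the robot, y to its left, z up, the work surface at z = 0. Lengths are in m, angles in rad, forces in N, time in s.
With the tool pointing down it reaches from about 0.25 to 0.775 m from the base axis. Payload 4 kg.
Tool frame: the origin (TCP) lies midway between the tips of the shut fingers; the grasp point (between the pads) lies 19 mm behind it; z points along the fingers, y is the line along which they close (so a half turn about z gives the same grasp; the last joint's range is limited). The gripper opens to 94 mm and grips with 3 to 60 N. Pads are 16 mm wide; open, the fingers measure 119 mm over their backs; the gripper's body (75 mm by 177 mm) begins 78 mm behind the grasp point.
Start: joints at [1.132, 0.087, 1.371, -0, 1.684, -0.103], TCP at [0.181, 0.519, 0.206] pointing down, gripper open.
Joint ranges: [-3.1, 3.1], [-0.76, 2.03], [0.27, 2.55], [-1.08, 4.22], [0.17, 2.65], [-2.57, 2.57]. Speed limits (rad/s): [2.79, 2.79, 3.14, 3.14, 3.14, 3.14].

### API

Orientations are given as [roll, pitch, yaw] about the fixed x, y, z axes, in that order (R = Rz(yaw) Ry(pitch) Rx(roll)).
In Python, from bench import robot gives the robot as it stands.
- The arm moves only by the tool servo_tool, never from a script. Its argument "moves" is a list of rows, each a list of 5 numbers: the shift along the tool's x, y, z in units of 25 mm (1.0 is 25 mm), then the turn about the tool's z in units of 6 degrees (1.0 is 6 degrees), then the closure, from 0 (fully open) to 1 (shut). In form: [[dx, dy, dz, yaw, gripper], ...]. A call has 1 to 10 rows; each row is the pose to reach, as a shift and turn from the pose commanded when the call began, along the tool's axes at that moment; what a row does not reach only later rows make up. A row lasts 1/12 s, in which the tool goes at most 41.7 mm and 7.16 degrees, less where a joint would pass 70% of its speed; a pose out of reach is approached as far as the arm can. A call with a gripper value outside its range is refused whole. The fingers move at their own pace and stop on an object; the grip force is fixed at half the most. Time passes only in rows, so rows that repeat a pose let the fingers close. It gives the time, the measured TCP pose, the force, the opening and the grip force at its end, in the units of the state.
- robot.get_obs(): the state, without advancing time (a new reading comes with each control period).
- robot.snapshot(name): name is "side" or "top" or "wrist"; returns a dict with "image" (480x640x3 uint8, blue, green, red), "fx", "fy", "cx", "cy" (pixels), "eye" and "orientation" of the camera in the world; the wrist camera has in their place "T_tool_cam" (4x4, takes a point from camera to tool coordinates, whose origin is the TCP and whose axes are the flange's). Camera axes: x right, y down, z forward; pixel columns grow to the right and rows downward; lengths in m; the calibration is good to about 2 mm. A picture is of the moment at which its call begins: read the wrist's pose just before it. There is no depth.
- robot.close_job(): hands the job in; it is judged then, once.
The state is a dict: "time": time; "joint_positions": joint angles; "qvel": joint speeds; "joint_torque": joint torques, N m; "tool_pos": TCP position; "ee_rot": TCP orientation; "wrist_force": force on the tool from outside, world axes, zero at the start; "wrist_torque": the same for the moment, N m; "width": finger opening in m; "finger_force": force on a finger pad.
Only numpy, scipy, OpenCV 4.12 (cv2) and the standard library are available. Lean on these libraries where they do the work, as an engineer would, in place of code of your own. Each camera call takes 0.05 s, during which the arm holds its last target. There are 200 camera calls.

### The job

Put the wire spool on the upright pin of the spindle stand, seated fully down, and let go of it. Then take the post on the mirror's crank and turn the mirror against its spring until the small bench camera sees the spool in the middle of the mirror, and finish holding the mirror steady at that angle: do not let go of the post, as the mirror springs back. Leave the small bottle, the cream pot and the charcoal block where they are.

Things in the scene. Friction and masses are not known exactly. Their poses are not given: they have to be found in the camera images.
- spool: loose wire spool standing on one flange, hole upright: two black flanges 44 mm in diameter and 4 mm thick, copper winding 34 mm in diameter between them, 30 mm high in all, through bore 12 mm in diameter, about 90 g. Origin: centre of the underside, z up along the bore. Alike both ways up.
- spindle: fixed dark steel spindle stand: round foot 68 mm in diameter, column, round seat 28 mm in diameter whose top is 47 mm above the bench, and an upright pin 8 mm in diameter, 41 mm long above the seat (top at 88 mm, its last 7 mm tapered). Origin: centre of the foot's underside. A lamp head hangs 0.4 m over the bench beyond x = 0.6; a visor and gooseneck stand at the left.
- spindle_seat (a point): centre of the top of the spindle's seat (where the pin rises), 47 mm above the bench; the spool's underside rests here. z up along the pin.
- station: fixed inspection station: aluminium foot plate 180 x 70 x 8 mm, a small grey camera on a post at one end, the mirror's upright hinge near the other. Origin: on the bench, on the hinge axis. The camera is on the station's -x axis (lens face 57, body centre 100 mm from the hinge axis, 79 mm high) and looks along +x, level, 62 mm above the bench (mid-height of the seated spool), at the hinge axis
- mirror_turn (a joint): turn of the mirror (glass 50 x 58 mm, black frame) about its upright hinge, rad, 0 to 1.35. At 0 it squarely faces the camera (normal along the station's -x); positive is clockwise from above, toward the spindle on the station's +y side. Spring 0.15 N m/rad x (angle + 0.2), some 1 to 4 N at the post, returns it to 0 when let go
- mirror_post (a point): upright round steel post, 12 mm in diameter, on the end of the aluminium crank arm on top of the mirror; take it from above. Origin: on its axis, 122 mm above the bench, 60 mm from the hinge axis; free part from 106 to 142 mm above the bench. In the mirror's frame it is at (-59, 10, 122) mm: with the mirror at 0 over the camera's lens, 170 degrees counter-clockwise from the station's +x
- mirror: the turning part: framed mirror (66 mm wide, 58 mm high, 33 to 92 mm above the bench) with crank arm and post on top. Origin: on the hinge axis at bench height; -x is the way the glass faces, z up; equal to the station's frame when the mirror is at 0
- sightline (a point): the camera's line of sight after the mirror: origin on the hinge axis, 62 mm above the bench, x axis along the reflected ray away from the mirror, z up. It points back at the camera at mirror angle 0 and turns by twice that angle. The spool is in mid-view when the ray meets its axis: the mirror's normal then halves the angle between camera and spool seen from the hinge axis
- flux_bottle: bystander: small white bottle with a green cap, 36 mm in diameter, 66 mm high, loose; origin under its centre
- cream_pot: bystander: cream-coloured pot 33 mm in diameter, 34 mm high, loose; origin under its centre
- charcoal_block: bystander: black block 40 x 52 x 24 mm, loose; origin under its centre
There are look-alikes about, which are no part of the job. What is shaped like the spool but turquoise is not meant.

How it is judged:
On the way, in this order (a step that is already met when the one before it is completed fails the run):
1. the spool is seated fully down on the spindle's seat and let go (horizontal distance between spool and spindle_seat below 0.004 m and z of spool in the frame of spindle_seat between -0.003 and 0.004 m and angle between spool's own z axis and vertical below 0.1 rad and contact force between the fingers and spool below 0.05 N), for 0.3 s.
2. the mirror is held at the post so that the reflected line of sight meets the spool (y of spool in the frame of sightline between -0.013 and 0.013 m and x of spool in the frame of sightline above 0.05 m and contact force between the fingers and mirror above 0.3 N and velocity of joint mirror_turn between -0.1 and 0.1 rad/s), for 0.3 s.
At the end, for the whole second after the job is handed in: Spool on the spindle seat (within 4 mm, upright within 0.1 rad), at rest, not touched by the fingers; fingers on the mirror part (its post) with over 0.3 N; mirror still (under 0.1 rad/s); reflected line of sight within 13 mm of the spool axis (about 2 degrees of mirror) (all of step 1 and all of step 2 and linear speed of spool below 0.02 m/s); the arm keeps its last pose, push and grip.
It fails at once if the small bottle is disturbed (moved more than 20 mm) (distance of flux_bottle from where it was at the start of the episode above 0.02 m).
It fails at once if the cream pot is disturbed (moved more than 20 mm) (distance of cream_pot from where it was at the start of the episode above 0.02 m).
It fails at once if the charcoal block is disturbed (moved more than 20 mm) (distance of charcoal_block from where it was at the start of the episode above 0.02 m).
It also fails if it takes over 58 s, if anything falls off the work surface, if the arm or the gripper's body presses on something with over 40 N, if the wrist force passes 120 N, or if a joint passes its speed limit or range.

## Working session

There is one attempt and no reset: what is moved stays moved. The work goes in short steps, Python scripts to look and compute and a tool call to move; the robot and the scene stay as the last step left them, time stands still between calls to the robot, and variables do not carry over. Pictures are saved under pics/ and viewed, at most 14 in all, crops included, and the job is handed in when it is done.

Besides the shell and the picture viewer there is one more tool, called after "Call:" as a command line: name --pt "numbers of a row" for each row, then --argument value for the rest. servo_tool: Moves the arm, as the interface text tells. Its arguments: {"type":"object","properties":{"moves":{"type":"array"}},"required":["moves"]}

```bash
mkdir -p pics; cat > h.py <<'E'
import numpy as np, cv2
from scipy.spatial.transform import Rotation as R
from bench import robot
def cam(s,obs=None):
    K=(s['fx'],s['fy'],s['cx'],s['cy'])
    if 'T_tool_cam' in s:
        T=np.eye(4);e=np.array(obs['ee_rot']);T[:3,:3]=e if e.shape==(3,3) else R.from_euler('xyz',e).as_matrix();T[:3,3]=obs['tool_pos']
        T=T@np.array(s['T_tool_cam']);return K,T[:3,3],T[:3,:3]
    o=np.array(s['orientation']);
    Rm=o if o.shape==(3,3) else R.from_euler('xyz',o).as_matrix()
    return K,np.array(s['eye']),Rm
def ray(c,u,v):
    K,e,Rm=c;d=Rm@np.array([(u-K[2])/K[0],(v-K[3])/K[1],1]);return e,d/np.linalg.norm(d)
def plane(c,u,v,z):
    e,d=ray(c,u,v);return e+d*(z-e[2])/d[2]
def proj(c,p):
    K,e,Rm=c;q=Rm.T@(np.array(p)-e);return np.array([K[0]*q[0]/q[2]+K[2],K[1]*q[1]/q[2]+K[3]])
def tri(rs):
    A=np.zeros((3,3));b=np.zeros(3)
    for e,d in rs:
        P=np.eye(3)-np.outer(d,d);A+=P;b+=P@e
    x=np.linalg.solve(A,b);return x,[np.linalg.norm((np.eye(3)-np.outer(d,d))@(x-e)) for e,d in rs]
def snap(n,f):
    o=robot.get_obs();s=robot.snapshot(n);cv2.imwrite(f'pics/{f}.png',s['image']);
    import pickle;pickle.dump((s,o),open(f'pics/{f}.pkl','wb'));return s,cam(s,o)
def load(f):
    import pickle;s,o=pickle.load(open(f'pics/{f}.pkl','rb'));return s['image'],cam(s,o)
E
python3 - <<'E'
from h import *
for n in('top','side','wrist'):
    s,c=snap(n,n+'0');print(n,c[0],c[1].round(3),c[2].round(2).tolist())
print(robot.get_obs())
E
```

```text
top (584.7305824222998, 584.7305824222998, 317.3732930497153, 227.95620015277495) [ 0.45  -0.215  1.354] [[-0.01, -0.99, 0.12], [-1.0, 0.01, 0.03], [-0.03, -0.12, -0.99]]
side (455.567463045353, 455.567463045353, 317.79702356706866, 245.0370987736194) [0.61  0.482 0.617] [[-1.0, 0.04, -0.03], [0.05, 0.59, -0.8], [-0.01, -0.8, -0.6]]
wrist (428.6003493371013, 428.6003493371013, 322.35302422043947, 240.86164501190342) [0.115 0.542 0.383] [[0.33, 0.92, 0.23], [0.94, -0.32, -0.08], [-0.0, 0.24, -0.97]]
{'time': 0.15, 'joint_positions': array([ 1.13189423e+00,  8.77826079e-02,  1.37188529e+00,  5.61072296e-06,
        1.68359474e+00, -1.03085075e-01]), 'qvel': array([ 1.57216539e-03, -2.18882360e-05, -5.00646295e-03, -6.98215280e-04,
       -5.37607668e-04,  2.72263265e-03]), 'joint_torque': array([ 1.34504564e-03, -3.40644658e+01, -3.02794325e+01,  7.18736323e-02,
        3.04858095e-02, -1.11256054e-04]), 'tool_pos': array([0.18106499, 0.51890226, 0.20458555]), 'ee_rot': array([-3.13993211e+00, -1.77391912e-04,  2.80577611e+00]), 'wrist_force': array([ 0.83468531,  0.18931119, -0.40963195]), 'wrist_torque': array([-0.04845997,  0.00736998, -0.00100689]), 'finger_force': 0.0, 'width': 0.09417804404127242}
```

View pics/top0.png

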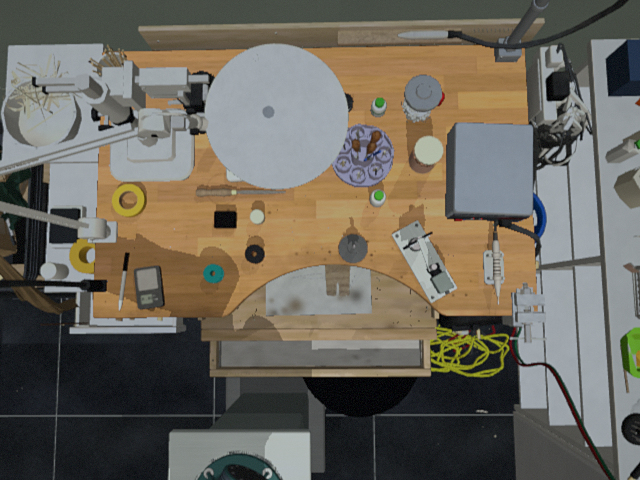

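View pics/side0.png

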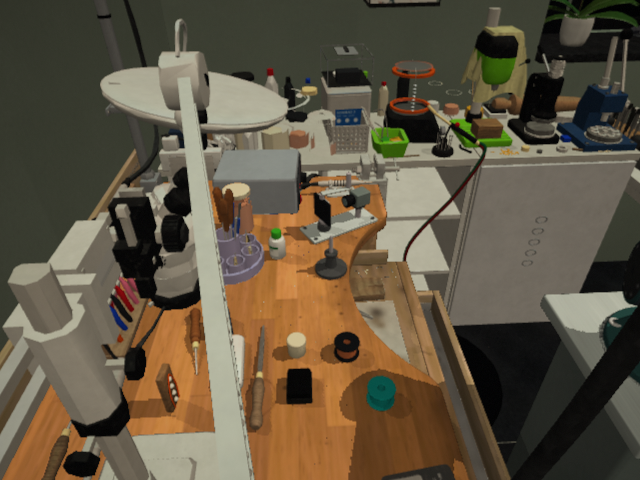

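The top view shows the black spool with a copper winding at (255,254), also at side (346,347). The turquoise look-alike is at top (213,272), side (381,393), so the black one fits. The spindle is at (353,247), the station at (423,262), the bottle at (378,198), the pot at (257,216) and the block at (225,219). Next is an enlarged crop to confirm.

```bash
python3 - <<'E'
from h import *
a,_=load('top0');b,_=load('side0')
A=cv2.resize(a[225:300,195:295],(400,300),interpolation=cv2.INTER_CUBIC)
B=cv2.resize(a[215:305,340:460],(400,300),interpolation=cv2.INTER_CUBIC)
C=cv2.resize(b[320:395,310:410],(400,300),interpolation=cv2.INTER_CUBIC)
D=cv2.resize(b[180:285,285:425],(400,300),interpolation=cv2.INTER_CUBIC)
cv2.imwrite('pics/crop1.png',np.vstack([np.hstack([A,B]),np.hstack([C,D])]))
E
```

```text
(no output)
```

View pics/crop1.png

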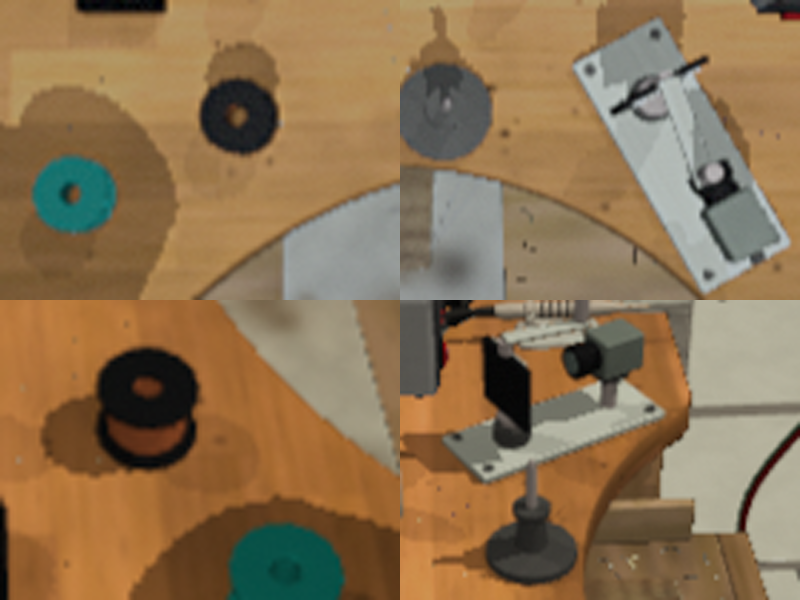

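The crop confirms it. The black flanged spool with copper winding is at top (254.8,254) and side (347,342). The turquoise one is a look-alike. The pin tip is at top (354.1,246.2), side (331.2,236.7), and the post is at top (433.3,266.6).

```bash
python3 - <<'E'
from h import *
a,ct=load('top0');b,cs=load('side0')
def blob(img,mask,seed):
    n,l,st,ce=cv2.connectedComponentsWithStats(mask.astype(np.uint8))
    k=l[seed[1],seed[0]];return k,st[k],ce[k],(l==k)
h=cv2.cvtColor(a,cv2.COLOR_BGR2HSV)
m=(h[...,2]<75)
k,st,ce,mm=blob(a,m,(248,254));print('spool top',k,st,ce)
cn=cv2.findContours(mm.astype(np.uint8),cv2.RETR_EXTERNAL,cv2.CHAIN_APPROX_NONE)[0][0];e=cv2.fitEllipse(cn);print(e)
print('spool at 30mm',plane(ct,*e[0],.03))
for n,p,q in(('spool',e[0],(347,342)),('pin',(354.1,246.2),(331.2,236.7)),('foot',(353.5,248.6),(330.8,268.2)),):
    print(n,*tri([ray(ct,*p),ray(cs,*q)]))
print('foot plane',plane(ct,353.5,248.6,.005),plane(cs,330.8,268.2,.005),'pin@.088',plane(ct,354.1,246.2,.088))
print('post',plane(ct,433.3,266.6,.142),'proj side',[proj(cs,plane(ct,433.3,266.6,.142)-[0,0,d]).round(1) for d in(0,.036)])
# plate corners in top crop
for c in((573,68),(658,17),(790,243),(706,294)):print('plate',plane(ct,340+(c[0]-400)/3.333,215+c[1]/3.333,.008))
print('hingetop',plane(ct,340+(650-400)/3.333,215+97/3.333,.035),'framends',[plane(ct,340+(x-400)/3.333,215+y/3.333,.092) for x,y in((612,112),(706,60))])
for n,p in(('bottle',(378,193)),('pot',(257,216)),('block',(225,219))):print(n,plane(ct,*p,.04))
E
```

```text
spool top 760 [245 245  19  19 266] [254.14285714 253.58646617]
((254.1397705078125, 253.5842742919922), (17.645524978637695, 18.512662887573242), 112.27835083007812)
spool at 30mm [ 0.54684646 -0.03613065  0.03      ]
spool [ 0.54668642 -0.03564713  0.02692102] [np.float64(0.0003904699054063942), np.float64(0.00039046990540666225)]
pin [ 0.55721327 -0.26154752  0.08460993] [np.float64(0.0003129562059841148), np.float64(0.000312956205984187)]
foot [ 0.5581955  -0.26302803  0.00157105] [np.float64(0.00014019917592336586), np.float64(0.0001401991759230962)]
foot plane [ 0.55806011 -0.26292725  0.005     ] [ 0.55834951 -0.25884655  0.005     ] pin@.088 [ 0.55661651 -0.26138187  0.088     ]
post [ 0.50834312 -0.42173679  0.142     ] proj side [array([348.4, 172.9]), array([348. , 187.2])]
plate [ 0.58749036 -0.35171981  0.008     ]
plate [ 0.622427  -0.4112422  0.008    ]
plate [ 0.46588986 -0.49677885  0.008     ]
plate [ 0.43175545 -0.43867444  0.008     ]
hingetop [ 0.564495   -0.40045556  0.035     ] framends [array([ 0.55005303, -0.36772934,  0.092     ]), array([ 0.5832448, -0.429227 ,  0.092    ])]
bottle [ 0.68136821 -0.31911873  0.04      ]
pot [ 0.6316895 -0.0435716  0.04     ]
block [0.62560742 0.02948146 0.04      ]
```

Call:
servo_tool --pt "-10.5 -8 1.5 0 0" --pt "-10.5 -8 1.5 0 0" --pt "-10.5 -8 1.5 0 0" --pt "-10.5 -8 1.5 0 0" --pt "-10.5 -8 1.5 0 0" --pt "-10.5 -8 1.5 0 0" --pt "-10.5 -8 1.5 0 0" --pt "-10.5 -8 1.5 0 0" --pt "-10.5 -8 1.5 0 0" --pt "-10.5 -8 1.5 0 0"

```text
time: 0.98
tool_pos: [0.3638, 0.2423, 0.1674]
ee_rot: [-3.141, -0.001, 2.801]
wrist_force: [0.5, 0.4, -0.3]
width: 0.0943
finger_force: 0.0
```

Call:
servo_tool --pt "-10.5 -8 2 0 0" --pt "-10.5 -8 2 0 0" --pt "-10.5 -8 2 0 0" --pt "-10.5 -8 2 0 0" --pt "-10.5 -8 2 0 0" --pt "-10.5 -8 2 0 0" --pt "-10.5 -8 2 0 0" --pt "-10.5 -8 2 0 0" --pt "-10.5 -8 2 0 0" --pt "-10.5 -8 2 0 0"

```text
time: 1.82
tool_pos: [0.5455, -0.0309, 0.1167]
ee_rot: [3.141, -0.003, 2.805]
wrist_force: [-0.3, 0.8, 0.6]
width: 0.0938
finger_force: 0.0
```

```bash
python3 - <<'E'
from h import *
s,c=snap('wrist','w1');o=robot.get_obs();print(o['time'],o['tool_pos'],o['ee_rot'],o['joint_positions'])
print('exp spool',proj(c,[.547,-.036,.03]))
E
```

```text
1.8667 [ 0.54511092 -0.02988381  0.11737035] [ 3.14074731e+00 -1.92394069e-03  2.80664842e+00] [-1.59384259e-01  1.13283159e-01  1.51797718e+00  1.17040242e-03
  1.51207908e+00 -1.39530524e+00]
exp spool [316.45302268 250.94508679]
```

View pics/w1.png

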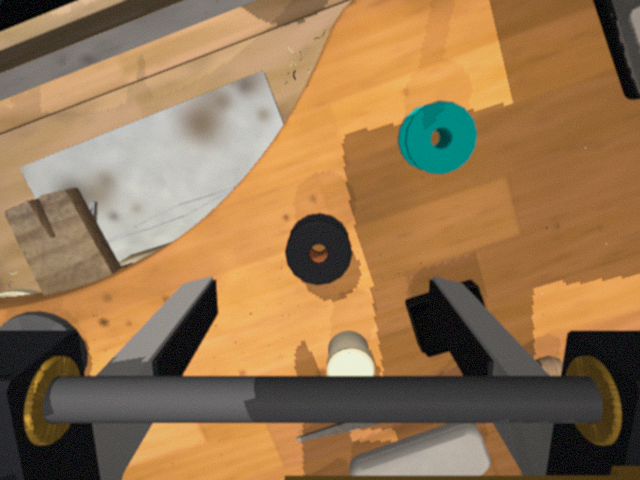

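The wrist view shows the spool's flange centred at about (319,248), 3 px from the prediction. The pot is at (350,365) and the turquoise look-alike at (438,137). I'll refine from the flange contour.

```bash
python3 - <<'E'
from h import *
i,c=load('w1');a,ct=load('top0');b,cs=load('side0')
m=(i.max(2)<60).astype(np.uint8);n,l,st,ce=cv2.connectedComponentsWithStats(m);k=l[230,310];print(st[k])
e=cv2.fitEllipse(cv2.findContours((l==k).astype(np.uint8),0,1)[0][0]);print(e)
P=plane(c,*e[0],.030);print(P,tri([ray(c,*e[0]),ray(ct,254.14,253.58),ray(cs,347,342)]))
o=robot.get_obs();T=R.from_euler('xyz',o['ee_rot']).as_matrix()
d=T.T@(np.array([P[0],P[1],.007])-o['tool_pos']);print('units',d/.025)
# box height: corner candidates
for u,v in((447,213),(447,218)):print([plane(ct,u,v,z).round(3) for z in(.1,.15,.2)],[proj(cs,plane(ct,u,v,z)).round() for z in (.1,.15,.2)])
E
```

```text
[ 286  215   65   69 3186]
((318.2937927246094, 249.19288635253906), (62.95658874511719, 68.53828430175781), 0.47118934988975525)
[ 0.54628968 -0.03450001  0.03      ] (array([ 0.54679792, -0.03525913,  0.02722318]), [np.float64(0.000522380691666051), np.float64(0.0005584726792518552), np.float64(0.00045788571898957447)])
units [-0.11372093 -0.1626194   4.41446734]
[array([ 0.625, -0.462,  0.1  ]), array([ 0.618, -0.452,  0.15 ]), array([ 0.611, -0.442,  0.2  ])] [array([296., 183.]), array([299., 165.]), array([301., 146.])]
[array([ 0.615, -0.461,  0.1  ]), array([ 0.608, -0.452,  0.15 ]), array([ 0.601, -0.442,  0.2  ])] [array([301., 183.]), array([303., 165.]), array([305., 146.])]
```

Call:
servo_tool --pt "-0.1 -0.2 1.5 0 0" --pt "-0.1 -0.2 2.8 0 0" --pt "-0.1 -0.2 3.6 0 0" --pt "-0.1 -0.2 4.2 0 0" --pt "-0.1 -0.2 4.4 0 0" --pt "-0.1 -0.2 4.4 0 0" --pt "-0.1 -0.2 4.4 0 0" --pt "-0.1 -0.2 4.4 0 0"

```text
time: 2.53
tool_pos: [0.5471, -0.0361, 0.01]
ee_rot: [3.141, 0.003, 2.807]
wrist_force: [0.5, -0.0, 0.9]
width: 0.0938
finger_force: 0.0
```

Call:
servo_tool --pt "0 0 0.1 0 0" --pt "0 0 0.1 0 0.5" --pt "0 0 0.1 0 1" --pt "0 0 0.1 0 1" --pt "0 0 0.1 0 1" --pt "0 0 0.1 0 1" --pt "0 0 0.1 0 1" --pt "0 0 0.1 0 1" --pt "0 0 0.1 0 1" --pt "0 0 0.1 0 1"

```text
time: 3.37
tool_pos: [0.5458, -0.0368, 0.0054]
ee_rot: [3.141, -0.0, 2.806]
wrist_force: [-0.4, 1.7, -0.2]
width: 0.0418
finger_force: 30.0
```

Call:
servo_tool --pt "0 0 -1 0 1" --pt "0 0 -2 0 1" --pt "0 0 -3 0 1" --pt "0 0 -4 0 1" --pt "0 0 -4.2 0 1" --pt "0 0 -4.2 0 1" --pt "0 0 -4.2 0 1"

```text
time: 3.95
tool_pos: [0.5453, -0.0368, 0.1093]
ee_rot: [-3.141, -0.001, 2.806]
wrist_force: [-0.1, -0.1, -1.9]
width: 0.0422
finger_force: 30.0
```

```bash
python3 - <<'E'
from h import *
s,c=snap('wrist','w2');o=robot.get_obs();print(o['time'],o['tool_pos'],o['width'],o['finger_force'])
tp=o['tool_pos']
print('tcp px',proj(c,tp),'axis at +25mm',proj(c,tp+[0,0,.025]))
cv2.imwrite('pics/w2c.png',cv2.resize(s['image'][150:420,160:480],(640,540)))
E
```

```text
4.0 [ 0.54465064 -0.0366952   0.10833213] 0.04189379822110271 29.98575068078935
tcp px [323.2763055  293.88081998] axis at +25mm [323.35083225 317.24746369]
```

View pics/w2c.png

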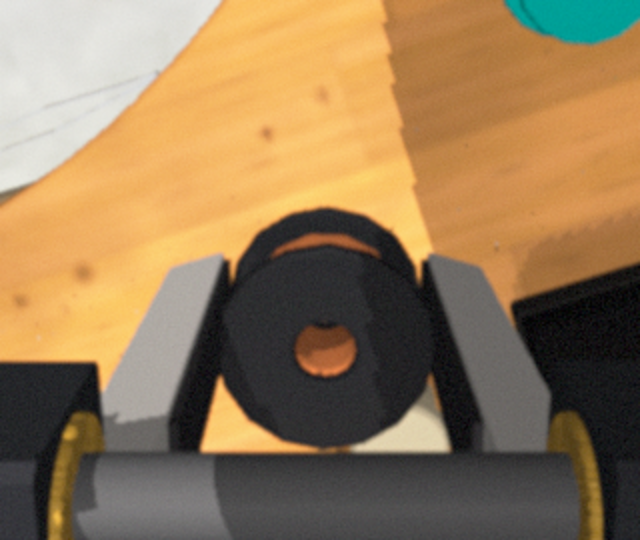

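The held spool's flange centre is at full-image (322.5,324), about 2.5 mm off the tool axis towards −x of the tool. Next I'll move to a spot where the wrist camera sees the pin.

Call:
servo_tool --pt "-0.6 -1 -0.5 0 1" --pt "-1.4 -2.2 -0.5 0 1" --pt "-2.2 -3.5 -0.5 0 1" --pt "-3 -4.8 -0.5 0 1" --pt "-3.8 -6 -0.5 0 1" --pt "-4.5 -7.2 -0.5 0 1" --pt "-5 -8 -0.5 0 1" --pt "-5.2 -8.3 -0.5 0 1" --pt "-5.2 -8.3 -0.5 0 1" --pt "-5.2 -8.3 -0.5 0 1"

```text
time: 4.83
tool_pos: [0.5994, -0.2745, 0.1209]
ee_rot: [3.14, -0.004, 2.806]
wrist_force: [-0.6, -0.2, -1.7]
width: 0.0419
finger_force: 30.0
```

```bash
python3 - <<'E'
from h import *
s,c=snap('wrist','w3');o=robot.get_obs();print(o['time'],o['tool_pos'],o['width'],o['finger_force'])
print('pin top exp',proj(c,[.5572,-.2618,.088]),'foot',proj(c,[.558,-.263,0.005]),'post',proj(c,[.508,-.42,.142]))
E
```

```text
4.8833 [ 0.59966496 -0.27383968  0.12163322] 0.04189383092170112 29.98570516705513
pin top exp [319.54121019 187.65224854] foot [318.91967996 174.68327623] post [-124.60575676  219.61583986]
```

View pics/w3.png

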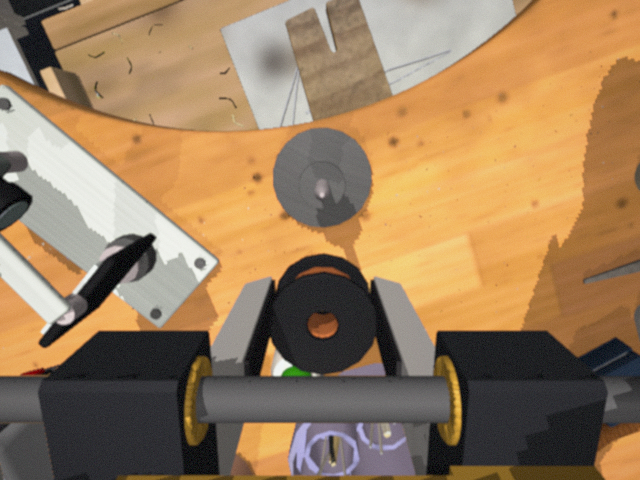

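The wrist view shows the pin tip at about (322,186), the foot centred at (323,177), and the held spool's bore at (322,322). The hinge disc is at about (130,257).

```bash
python3 - <<'E'
from h import *
i,c=load('w3');a,ct=load('top0');b,cs=load('side0');o=robot.get_obs();tp=np.array(o['tool_pos'])
h=cv2.cvtColor(i,cv2.COLOR_BGR2HSV)
m=((h[...,1]<70)&(h[...,2]<140)).astype(np.uint8);m[:120]=0;m[232:]=0;m[:,:265]=0;m[:,380:]=0
m=cv2.morphologyEx(m,cv2.MORPH_OPEN,np.ones((5,5)))
n,l,st,ce=cv2.connectedComponentsWithStats(m);k=1+np.argmax(st[1:,4]);print(st[k])
e=cv2.fitEllipse(cv2.findContours((l==k).astype(np.uint8),0,1)[0][0]);print(e)
F=plane(c,*e[0],.004);print('foot',F)
g=cv2.cvtColor(i,cv2.COLOR_BGR2GRAY)[176:204,310:336].astype(int);yy,xx=np.where(g>g.max()-35);print('bright',xx.mean()+310,yy.mean()+176,yy.min()+176,yy.max()+176,g.max())
p=(322,xx.size and yy.mean()+176)
print('pin tri',tri([ray(c,321.8,186),ray(ct,354.1,246.2),ray(cs,331.2,236.7)]),plane(c,321.8,186,.088))
d=(i.max(2)<75).astype(np.uint8);
n,l,st,ce=cv2.connectedComponentsWithStats(d);k=l[300,345];print(st[k])
for v in(.0195,.0245):print('bore',plane(c,322.5,322,tp[2]+v)-tp)
E
```

```text
[ 274  129   97   98 7399]
((321.7560729980469, 177.13742065429688), (96.67320251464844, 97.36336517333984), 5.551689147949219)
foot [ 0.56029505 -0.26175121  0.004     ]
bright 321.4117647058824 193.88235294117646 192 196 208
pin tri (array([ 0.55718908, -0.26107212,  0.08493619]), [np.float64(0.00047599825786832727), np.float64(0.0005253131636230384), np.float64(0.0003714786742582966)]) [ 0.55679701 -0.26048084  0.088     ]
[    0   255   445   225 35944]
bore [ 0.00260521 -0.00213641  0.0195    ]
bore [ 0.00043475 -0.00139     0.0245    ]
```

Call:
servo_tool --pt "0.6 0 0 0 1" --pt "1.2 0 0 0 1" --pt "1.8 -0.05 0 0 1" --pt "1.8 -0.05 0 0 1" --pt "1.8 -0.05 0.4 0 1" --pt "1.8 -0.05 0.6 0 1" --pt "1.8 -0.05 0.6 0 1" --pt "1.8 -0.05 0.6 0 1"

```text
time: 5.55
tool_pos: [0.5573, -0.2614, 0.1066]
ee_rot: [3.141, -0.002, 2.806]
wrist_force: [0.5, -1.2, -1.4]
width: 0.0419
finger_force: 30.0
```

```bash
python3 - <<'E'
from h import *
s,c=snap('wrist','w4');o=robot.get_obs();print(o['time'],o['tool_pos'],o['width'])
a=robot.snapshot('side')['image'];b=robot.snapshot('top')['image']
W=cv2.resize(s['image'][260:380,240:400],(400,300),interpolation=cv2.INTER_CUBIC)
A=cv2.resize(a[180:285,262:402],(400,300),interpolation=cv2.INTER_CUBIC)
cv2.imwrite('pics/c4.png',np.hstack([W,A]))
E
```

```text
5.6 [ 0.55755232 -0.26175661  0.10720937] 0.041845521665505765
```

View pics/c4.png

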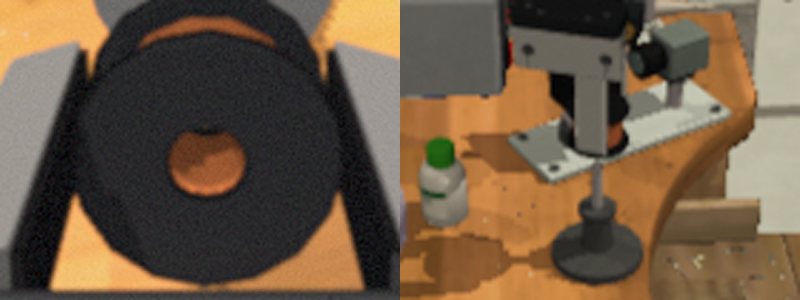

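Seen from the side, the spool is over the pin. It looks aligned within about 2 mm, so I'll descend and watch the force.

Call:
servo_tool --pt "0.04 0.03 0 0 1" --pt "0.04 0.03 0.2 0 1" --pt "0.04 0.03 0.4 0 1" --pt "0.04 0.03 0.6 0 1" --pt "0.04 0.03 0.75 0 1" --pt "0.04 0.03 0.9 0 1" --pt "0.04 0.03 1.0 0 1" --pt "0.04 0.03 1.0 0 1"

```text
time: 6.37
tool_pos: [0.5561, -0.2607, 0.0819]
ee_rot: [3.141, -0.002, 2.806]
wrist_force: [-0.3, 0.1, -0.6]
width: 0.0418
finger_force: 30.0
```

No contact force, so the pin is in the bore. I'll continue down.

Call:
servo_tool --pt "0 0 0.25 0 1" --pt "0 0 0.5 0 1" --pt "0 0 0.7 0 1" --pt "0 0 0.85 0 1" --pt "0 0 1.0 0 1" --pt "0 0 1.05 0 1" --pt "0 0 1.05 0 1"

```text
time: 6.95
tool_pos: [0.5563, -0.2608, 0.0561]
ee_rot: [3.141, -0.001, 2.806]
wrist_force: [0.2, -0.3, -1.1]
width: 0.042
finger_force: 30.0
```

Call:
servo_tool --pt "0 0 0.06 0 1" --pt "0 0 0.1 0 1" --pt "0 0 0.14 0 1" --pt "0 0 0.14 0 1"

```text
time: 7.28
tool_pos: [0.5566, -0.2609, 0.0531]
ee_rot: [3.141, -0.0, 2.806]
wrist_force: [0.6, -0.8, -0.3]
width: 0.0421
finger_force: 30.0
```

Call:
servo_tool --pt "0 0 0.04 0 1" --pt "0 0 0.08 0 1" --pt "0 0 0.08 0 1"

```text
time: 7.53
tool_pos: [0.5568, -0.2611, 0.0524]
ee_rot: [-3.141, 0.001, 2.806]
wrist_force: [-1.4, 1.0, 4.3]
width: 0.0418
finger_force: 30.0
```

Contact at +4.3 N shows the spool is seated. I'll release and rise.

Call:
servo_tool --pt "0 0 0 0 0.4" --pt "0 0 0 0 0" --pt "0 0 0 0 0" --pt "0 0 0 0 0" --pt "0 0 0 0 0" --pt "0 0 0 0 0"

```text
time: 8.03
tool_pos: [0.5565, -0.2609, 0.0509]
ee_rot: [3.141, -0.0, 2.806]
wrist_force: [-0.2, -0.0, 0.3]
width: 0.0786
finger_force: 0.0
```

Call:
servo_tool --pt "0 0 -0.5 0 0" --pt "0 0 -1.5 0 0" --pt "0 0 -2.7 0 0" --pt "0 0 -4 0 0" --pt "0 0 -5 0 0" --pt "0 0 -5 0 0" --pt "0 0 -5 0 0"

```text
time: 8.62
tool_pos: [0.5578, -0.2616, 0.1795]
ee_rot: [-3.141, 0.006, 2.806]
wrist_force: [0.7, -0.4, -0.8]
width: 0.0938
finger_force: 0.0
```

```bash
python3 - <<'E'
from h import *
o=robot.get_obs();print(o['time'],o['tool_pos'],o['ee_rot'],o['width'],o['joint_positions'])
s,c=snap('side','s5');t,_=snap('top','t5')
A=cv2.resize(s['image'][155:275,280:440],(400,300),interpolation=cv2.INTER_CUBIC)
B=cv2.resize(t['image'][215:305,340:460],(400,300),interpolation=cv2.INTER_CUBIC)
cv2.imwrite('pics/c5.png',np.hstack([A,B]))
print([proj(c,[.5575,-.2615,z]) for z in(.047,.077,.088)])
E
```

```text
8.6167 [ 0.5577729  -0.26160869  0.17950707] [-3.14054168  0.00579855  2.80584464] 0.09382133811528495 [-5.30614833e-01  2.36005018e-01  1.25198900e+00  9.19939503e-05
  1.64770633e+00 -1.76565276e+00]
[array([331.16616513, 251.6024686 ]), array([331.20418306, 239.80291545]), array([331.21849595, 235.36064787])]
```

View pics/c5.png

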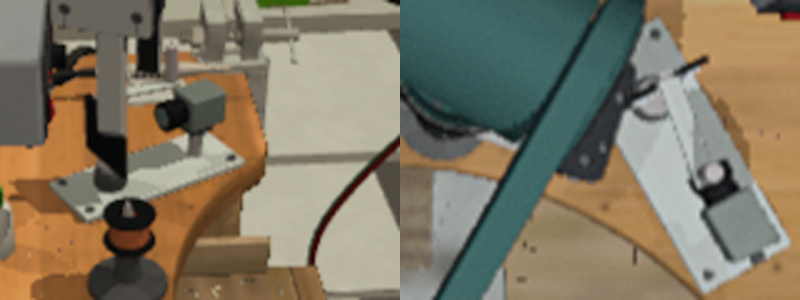

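The spool is seated, with the pin tip showing above the upper flange at crop (128,207). The post is at side (348.4,175–185), matching the top-view estimate. Next I'll go over the post with the grip turned radial.

Call:
servo_tool --pt "0 -1 -0.8 1 0" --pt "0 -2 -0.8 2 0" --pt "0 -3 -0.8 3 0" --pt "-0.1 -4 -0.8 4 0" --pt "-0.1 -5 -0.8 5 0" --pt "-0.2 -6 -0.8 6.2 0" --pt "-0.2 -6.7 -0.8 7.4 0" --pt "-0.2 -6.7 -0.8 8.6 0" --pt "-0.2 -6.7 -0.8 8.6 0" --pt "-0.2 -6.7 -0.8 8.6 0"

```text
time: 9.55
tool_pos: [0.5054, -0.4203, 0.1938]
ee_rot: [-3.14, -0.004, 1.908]
wrist_force: [0.4, 0.6, -0.9]
width: 0.0936
finger_force: 0.0
```

```bash
python3 - <<'E'
from h import *
s,c=snap('wrist','w6');o=robot.get_obs();print(o['time'],o['tool_pos'],o['ee_rot'],o['joint_positions'])
for n,p in dict(post=[.508,-.4217,.142],hinge=[.565,-.402,.035],pin=[.5575,-.2615,.088]).items():print(n,proj(c,p))
E
```

```text
9.6 [ 0.505806   -0.41996054  0.19438021] [-3.14044443e+00 -3.07005699e-03  1.90850205e+00] [-7.79301811e-01  3.34165935e-01  1.10012567e+00  3.16909327e-04
  1.71056374e+00 -1.11696566e+00]
post [325.70365231 265.48870863]
hinge [399.9892218  226.43955535]
pin [490.08696433  27.27965627]
```

View pics/w6.png

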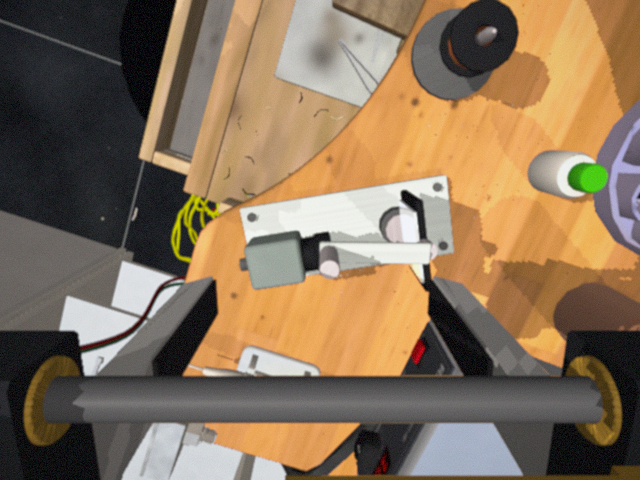

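The wrist view shows the post top at (329,268), the hinge disc at (398,225), plate corners at (240,209) and (447,177), and the pin tip at (487,34) on the seated spool. I'll triangulate from these.

```bash
python3 - <<'E'
from h import *
i,c=load('w6');a,ct=load('top0');_,cs=load('side0');o=robot.get_obs()
# post top: bright disc in wrist image
g=cv2.cvtColor(i,cv2.COLOR_BGR2HSV)[235:285,305:350];
# plate long edges by colour mask
h=cv2.cvtColor(i,cv2.COLOR_BGR2HSV);m=((h[...,1]<40)&(h[...,2]>120)).astype(np.uint8)
n,l,st,ce=cv2.connectedComponentsWithStats(m);k=l[210,300];print(st[k])
up=[];
for x in range(262,425,4):
    y=np.where(l[:,x]==k)[0];up.append((x,y.min()))
up=np.array(up,float);W=np.array([plane(c,*p,.008)[:2] for p in up])
v=cv2.fitLine(W.astype(np.float32),cv2.DIST_HUBER,0,.01,.01).ravel();print('edge',v,np.degrees(np.arctan2(v[1],v[0])))
# top image edges: left long edge and right
ht=cv2.cvtColor(a,cv2.COLOR_BGR2HSV);mt=((ht[...,1]<60)&(ht[...,2]>110)).astype(np.uint8);mt[:, :385]=0;mt[:,462:]=0;mt[:210]=0;mt[305:]=0
n,l2,st2,_=cv2.connectedComponentsWithStats(mt);k2=l2[245,405];print(st2[k2])
L=[plane(ct,np.where(l2[y]==k2)[0].min()-.5,y,.008)[:2] for y in range(240,288,2)]
Rr=[plane(ct,np.where(l2[y]==k2)[0].max()+.5,y,.008)[:2] for y in range(226,282,2)]
for E in(L,Rr):
    w=cv2.fitLine(np.array(E,np.float32),cv2.DIST_HUBER,0,.01,.01).ravel();print(w,np.degrees(np.arctan2(w[1],w[0])))
print('post',tri([ray(c,329,268),ray(ct,433.3,266.6)]),tri([ray(c,329,268),ray(ct,433.3,266.6),ray(cs,348.4,174)]),plane(c,329,268,.142))
print('pin w6',plane(c,487,34,.088), 'hinge disc',plane(c,398,224,.03))
cv2.imwrite('pics/c6.png',cv2.resize(i[160:290,230:470],(800,433),interpolation=cv2.INTER_CUBIC))
E
```

```text
[  240   176   213   107 12130]
edge [ 0.8766473   0.48113358  0.50905526 -0.39682546] 28.759462
[ 392  220   65   83 2156]
[ 0.87932754  0.4762175   0.52360916 -0.38592017] 28.438648
[ 0.8786269   0.47750893  0.546009   -0.45393574] 28.522831
post (array([ 0.50836181, -0.41951348,  0.15316999]), [np.float64(0.0006421990046294772), np.float64(0.0006421990046294937)]) (array([ 0.50906596, -0.42256766,  0.13931967]), [np.float64(0.0016073351655849345), np.float64(0.0006962099488382846), np.float64(0.0009309034975073856)]) [ 0.51024204 -0.42247431  0.142     ]
pin w6 [ 0.55730915 -0.26555075  0.088     ] hinge disc [ 0.56393041 -0.40135413  0.03      ]
```

View pics/c6.png

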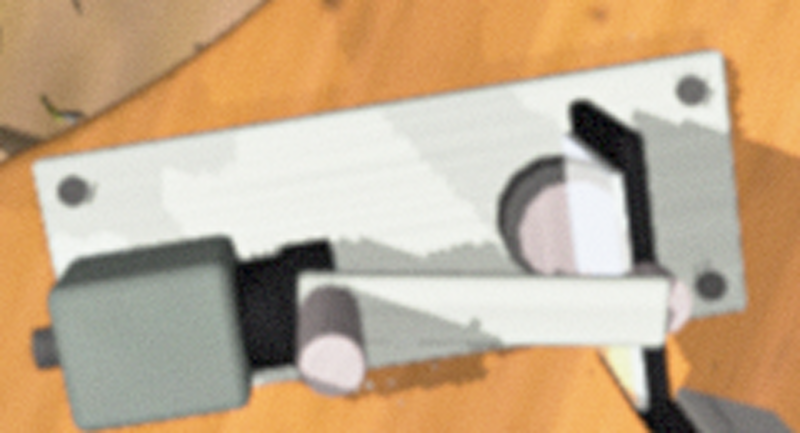

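Call:
servo_tool --pt "-0.1 0.1 0.8 0 0.3" --pt "-0.15 0.1 1.8 0 0.3" --pt "-0.15 0.1 2.6 0 0.3" --pt "-0.15 0.1 3.1 0 0.3" --pt "-0.15 0.1 3.3 0 0.3" --pt "-0.15 0.1 3.3 0 0.3" --pt "-0.15 0.1 3.3 0 0.3"

```text
time: 10.18
tool_pos: [0.5102, -0.4234, 0.1145]
ee_rot: [3.141, 0.001, 1.906]
wrist_force: [0.9, -0.1, 0.9]
width: 0.0657
finger_force: 0.0
```

```bash
python3 - <<'E'
from h import *
s,c=snap('wrist','w7');o=robot.get_obs();print(o['time'],o['tool_pos'],o['ee_rot'],o['width'])
i=s['image'];print('expect',proj(c,[.509,-.4225,.142]))
g=cv2.cvtColor(i,cv2.COLOR_BGR2HSV)[260:380,270:380]
m=((g[...,1]<40)&(g[...,2]>170)).astype(np.uint8);n,l,st,ce=cv2.connectedComponentsWithStats(m)
for k in range(1,n):
    if st[k][4]>150:
        u=ce[k]+[270,260];print(st[k],u,plane(c,*u,.142))
E
```

```text
10.2333 [ 0.51047605 -0.42386869  0.11540547] [3.14031065e+00 2.34815703e-03 1.90602613e+00] 0.06551341758470211
expect [319.72201005 318.97290889]
[ 58   0  52  12 602] [354.11960133 265.36877076] [ 0.5139148  -0.39815925  0.142     ]
[ 41  14  69  27 955] [352.42303665 285.91413613] [ 0.51610883 -0.40588419  0.142     ]
```

Call:
servo_tool --pt "0.05 0 0.15 0 0.4" --pt "0.05 0 0.15 0 0.7" --pt "0.05 0 0.15 0 1" --pt "0.05 0 0.15 0 1" --pt "0.05 0 0.15 0 1" --pt "0.05 0 0.15 0 1" --pt "0.05 0 0.15 0 1" --pt "0.05 0 0.15 0 1" --pt "0.05 0 0.15 0 1"

```text
time: 10.98
tool_pos: [0.5101, -0.422, 0.11]
ee_rot: [3.14, 0.0, 1.905]
wrist_force: [1.5, -0.1, -2.5]
width: 0.0114
finger_force: 30.0
```

```bash
python3 - <<'E'
from h import *
s,c=snap('wrist','w8');o=robot.get_obs();print(o['time'],o['tool_pos'],o['ee_rot'],o['width'],o['finger_force'],o['wrist_force'])
print(proj(c,np.array(o['tool_pos'])+[0,0,.031]))
cv2.imwrite('pics/c8.png',cv2.resize(s['image'][180:420,160:480],(640,480)))
# arc plan in tool units, tool yaw follows
H=np.array([.566,-.403]);p0=np.array(o['tool_pos'])[:2];r0=p0-H;yaw=o['ee_rot'][2]
print('r',np.linalg.norm(r0),np.degrees(np.arctan2(r0[1],r0[0]))%360)
X=np.array([np.cos(yaw),np.sin(yaw)]);Y=np.array([np.sin(yaw),-np.cos(yaw)])
for t in range(0,61,6):
    a=-np.radians(t);d=np.array([[np.cos(a),-np.sin(a)],[np.sin(a),np.cos(a)]])@r0-r0;print(t,(d@X/.025).round(2),(d@Y/.025).round(2))
E
```

```text
11.0333 [ 0.51010301 -0.42202802  0.10995841] [3.13990194e+00 1.87470672e-04 1.90558353e+00] 0.011036966234037082 30.00054806470871 [ 2.41858055  0.35055675 -0.15803931]
[321.95852529 325.98580629]
r 0.05904692324246752 198.79920282078996
0 0.0 0.0
6 0.25 0.01
12 0.49 0.05
18 0.73 0.12
24 0.96 0.21
30 1.18 0.32
36 1.39 0.46
42 1.58 0.62
48 1.75 0.79
54 1.9 0.99
60 2.04 1.19
```

View pics/c8.png

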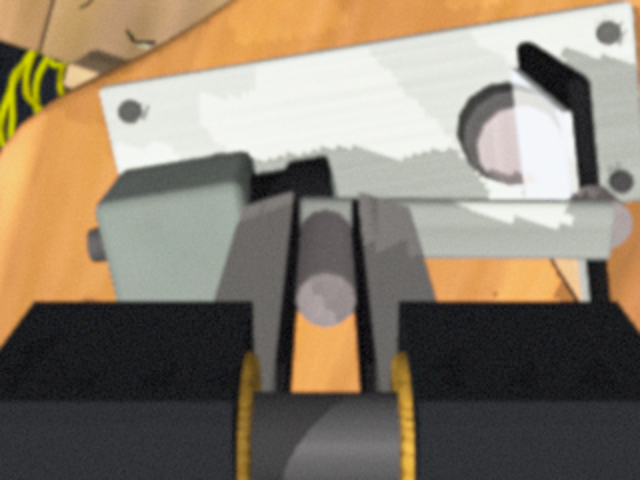

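The post is held between the pads, centred at full-image (323,330). Next is the arc, with the tool yaw following the mirror.

Call:
servo_tool --pt "0.12 0 0 0.5 1" --pt "0.25 0.01 0 1 1" --pt "0.37 0.03 0 1.5 1" --pt "0.49 0.05 0 2 1" --pt "0.61 0.08 0 2.5 1" --pt "0.73 0.12 0 3 1" --pt "0.85 0.16 0 3.5 1" --pt "0.96 0.21 0 4 1" --pt "1.07 0.26 0 4.5 1" --pt "1.07 0.26 0 4.5 1"

```text
time: 11.87
tool_pos: [0.5079, -0.3948, 0.1099]
ee_rot: [3.139, 0.001, 1.434]
wrist_force: [4.3, -1.5, -2.7]
width: 0.0114
finger_force: 30.0
```

```bash
cat > p.py <<'E'
from h import *
o=robot.get_obs();print(o['time'],o['tool_pos'],o['width'],o['finger_force'],o['wrist_force'])
H=np.array([.566,-.403]);r0=np.array(o['tool_pos'])[:2]-H;yaw=o['ee_rot'][2]
th=np.degrees(np.arctan2(r0[1],r0[0]))%360;print('r',np.linalg.norm(r0),th,'turned',198.6-th,'yaw',np.degrees(yaw))
X=np.array([np.cos(yaw),np.sin(yaw)]);Y=np.array([np.sin(yaw),-np.cos(yaw)]);D=th-141.05
for f in np.linspace(0,1,6):
    a=-np.radians(D*f);d=np.array([[np.cos(a),-np.sin(a)],[np.sin(a),np.cos(a)]])@r0-r0;print((d@X/.025).round(2),(d@Y/.025).round(2),'yaw',round(D*f/6,2))
E
python3 p.py
```

```text
11.8667 [ 0.50789665 -0.39476788  0.10992815] 0.011359178023279605 30.001147091388702 [ 4.27067138 -1.53133367 -2.74993234]
r 0.05868362321273276 171.93596605291165 turned 26.664033947088342 yaw 82.16597950581186
0.0 0.0 yaw 0.0
0.25 0.01 yaw 1.03
0.5 0.06 yaw 2.06
0.75 0.12 yaw 3.09
0.98 0.22 yaw 4.12
1.2 0.34 yaw 5.15
```

Call:
servo_tool --pt "0.12 0 0 0.5 1" --pt "0.25 0.01 0 1 1" --pt "0.37 0.03 0 1.5 1" --pt "0.5 0.06 0 2.05 1" --pt "0.62 0.09 0 2.6 1" --pt "0.75 0.12 0 3.1 1" --pt "0.87 0.17 0 3.6 1" --pt "0.98 0.22 0 4.1 1" --pt "1.1 0.28 0 4.6 1" --pt "1.2 0.34 0 5.15 1"

```text
time: 12.7
tool_pos: [0.5197, -0.3671, 0.1099]
ee_rot: [3.14, 0.001, 0.894]
wrist_force: [2.7, -2.4, -1.8]
width: 0.0113
finger_force: 30.0
```

Call:
servo_tool --pt "0 0 0 0 1" --pt "0 0 0 0 1" --pt "0 0 0 0 1"

```text
time: 12.95
tool_pos: [0.5197, -0.3671, 0.1099]
ee_rot: [3.14, 0.0, 0.897]
wrist_force: [4.9, -3.9, -2.9]
width: 0.0116
finger_force: 30.0
```

```bash
python3 p.py; python3 - <<'E'
from h import *
s,c=snap('wrist','w9');t,ct=snap('top','t9');d,cs=snap('side','s9')
A=cv2.resize(s['image'],(480,360));B=cv2.resize(t['image'][215:305,340:460],(320,240),interpolation=cv2.INTER_CUBIC);C=cv2.resize(d['image'][155:275,280:440],(320,240),interpolation=cv2.INTER_CUBIC)
im=np.zeros((480,800,3),np.uint8);im[:360,:480]=A;im[:240,480:]=B;im[240:,480:]=C;cv2.imwrite('pics/c9.png',im)
E
```

```text
12.95 [ 0.51971877 -0.36714237  0.10993012] 0.011570612302397207 29.999420642852783 [ 4.90871341 -3.87793823 -2.89372335]
r 0.05854674370263615 142.23230128181342 turned 56.367698718186574 yaw 51.36577040257145
0.0 0.0 yaw 0.0
0.01 -0.0 yaw 0.04
0.02 -0.0 yaw 0.08
0.03 -0.0 yaw 0.12
0.04 -0.0 yaw 0.16
0.05 -0.0 yaw 0.2
```

View pics/c9.png

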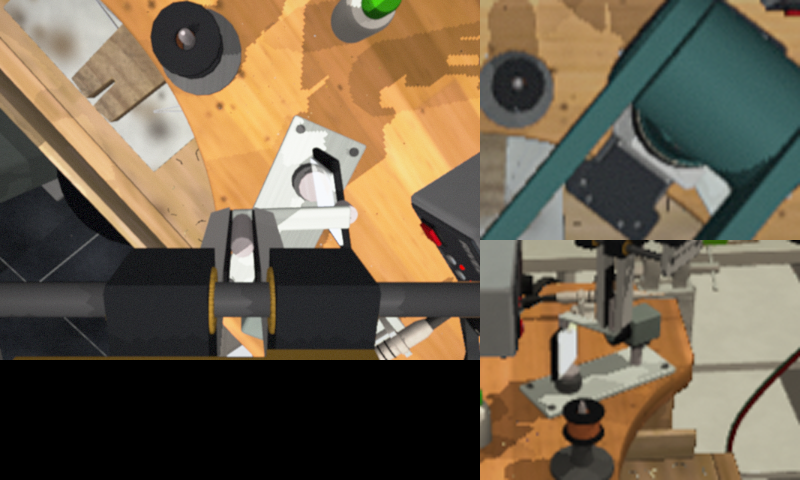

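The post is still in the pads at full-image (323,324), and the spool is seated with its pin tip at (247,51). I'll check the turned angle independently from the crank arm's direction in the two wrist views taken from the same height.

```bash
python3 - <<'E'
from h import *
for f,(x0,x1,y0,y1) in(('w8',(388,455,268,292)),('w9',(388,445,262,292))):
    i,c=load(f);g=cv2.GaussianBlur(cv2.cvtColor(i,cv2.COLOR_BGR2GRAY),(3,3),0).astype(float)
    out=[]
    for a,b in((x0,x1),):
        for lo,hi,nm in((y0,y1,'upper'),(y1+5,y1+40,'lower')):
            P=[]
            for x in range(a,b):
                d=np.diff(g[lo:hi,x]);k=np.argmax(np.abs(d));P.append(plane(c,x,lo+k+.5,.104)[:2])
            v=cv2.fitLine(np.array(P,np.float32),cv2.DIST_HUBER,0,.001,.01).ravel()
            print(f,nm,np.degrees(np.arctan(v[1]/v[0])).round(2), v[2:].round(4), 'rms',np.std((np.array(P)-v[2:])@[-v[1],v[0]]).round(5))
i,c=load('w9');print('post',plane(c,322.7,324,.142),'pin',plane(c,246.7,50.7,.088))
i,c=load('w8');print('post w8',plane(c,323.5,329.5,.142))
cv2.imwrite('pics/c10.png',np.hstack([cv2.resize(load(f)[0][220:360,290:490],(400,280)) for f in('w8','w9')]))
E
```

```text
w8 upper 21.38 [ 0.5486 -0.4018] rms 0.00203
w8 lower 19.24 [ 0.5617 -0.4251] rms 0.00128
w9 upper -36.58 [ 0.5616 -0.3905] rms 0.00194
w9 lower -38.59 [ 0.5426 -0.4102] rms 0.0
post [ 0.52153024 -0.36632801  0.142     ] pin [ 0.56006272 -0.26534995  0.088     ]
post w8 [ 0.51094694 -0.42270984  0.142     ]
```

View pics/c10.png

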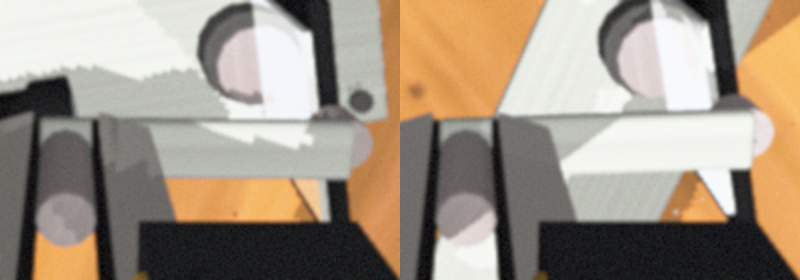

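The arm direction and the chord both give a turn of about 56.2°, against a target of 57.5°. One small correction should do it.

Call:
servo_tool --pt "0.03 0 0 0.1 1" --pt "0.06 0 0 0.2 1" --pt "0.06 0 0 0.2 1" --pt "0.06 0 0 0.2 1" --pt "0.06 0 0 0.2 1" --pt "0.06 0 0 0.2 1" --pt "0.06 0 0 0.2 1" --pt "0.06 0 0 0.2 1"

```text
time: 13.77
tool_pos: [0.5205, -0.3662, 0.1099]
ee_rot: [3.14, 0.0, 0.875]
wrist_force: [3.6, -3.8, -3.4]
width: 0.0112
finger_force: 30.0
```

```bash
python3 p.py|head -2; python3 -c "
from bench import robot
print(robot.close_job())"
```

```text
13.7667 [ 0.52049979 -0.36615019  0.10993792] 0.011211888714882831 29.99943494796753 [ 3.6280751  -3.81638311 -3.4148264 ]
r 0.05855064338543474 140.99660729304549 turned 57.60339270695451 yaw 50.142515873500315
the job is handed in; nothing more can be done
None
```

I handed the job in at about 14 s of the 58 s allowed: the spool is seated on the pin and released, and the gripper holds the mirror at about 57.6° by my measurement (target 57.5°); the judge's verdict was not shown.

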